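# Set the polariscope's analyser to the red index

### The job

On the polariscope, push the analyser's black ball-ended lever with the fingertips: first bring it back against the green zero stop, then swing it round the scale until its pointer line lies over the middle of the red index tab, and leave it at rest there. Only push the lever, without pinching or forcing it; the red tab stays where it is set, the instrument must not be shoved or lifted, and the sample on its stage and the other things on the table are left alone.

Things in the scene. Friction and masses are not known exactly. Their poses are not given: they have to be found in the camera images.
- polariscope: bench polariscope, 5 kg, loose on rubber feet: grey lamp base (x -100 to +130 mm, 150 wide, 55 high) with lit stage (top at 67 mm), rear column (x 80 to 120), and arm with a round white scale plate (144 across, top at 178) in which the black analyser ring turns (top at 192; nothing is above it). Origin on the table, on the ring's vertical axis; x points front to rear, y left seen from the front, z up.
- analyser (a joint): angle of analyser ring and lever, rad: 0 at the green zero stop, 2.094 (120 degrees) at the black end stop, growing anticlockwise seen from above. At value q the lever points, from the ring's axis, q + 2.094 rad anticlockwise from the instrument's x axis: its arc lies round the front. It turns freely and stays where it is left; 1.2 N at the ball moves it.
- lever_ball (a point): centre of the black ball (18 mm diameter) on the lever's end, 108 mm from the ring's axis, 188 mm above the table. The blade from ring to ball is black with a white pointer line on top, 5 mm wide, 6 mm high (184 to 190 mm above the table). More than 80 mm from the axis the air below lever and ball is free down to the base's top at 55 mm.
- pointer (a point): point on top of the lever's white pointer line, 71 mm from the ring's axis, 190 mm above the table: this point is set over the red tab.
- index (a joint): angle of the red index tab in rad, with the same scale, zero and direction as the angle of the analyser; the lever is set when the two values agree. The tab is a stiff rider on the edge of the scale plate and stays where it is unless it is struck.
- index_tab (a point): middle of the top of the red index tab (12 mm wide along the arc, from 63 to 79 mm from the ring's axis), 71 mm from the axis and 180 mm above the table; the lever's blade passes 3 mm above it.
- sample: clear resin block with a red paint sample in it, 46 x 30 x 12 mm, lying loose on the stage below the analyser; origin at the centre of its underside.
- tool_cup: clear cup with spatulas and sticks, 76 mm wide, 190 mm high over the tools, standing loose to the left of the instrument's rear; origin at the centre of its underside.
- solvent_bottle: amber bottle with black cap, 52 mm wide, 115 mm high, loose, to the right of the instrument; origin at the centre of its underside.
- scissors: light blue scissors lying flat, 185 mm long, 11 mm high, blades along +x; origin on the table near the pivot.
- pencil: blue mechanical pencil lying along its x axis, 145 mm long, 8 mm thick; origin at mid-length on the table.
- test_panel: dark red board with white plaster patches, 140 x 150 x 8 mm, lying flat; origin at the centre of its underside.
- swab_pack: clear pack of cotton swabs lying flat along its x axis, 150 x 24 x 10 mm; origin at the centre of its underside.
Not all that is in view belongs to the job. Leave any orange or turquoise look-alike of the sample alone.

How it is judged:
By the outcome, as a careful person would: the job done as asked, in the order asked, and still so for the second after the job is handed in, with the robot touching nothing.
It also fails if it takes over 64 s, if anything falls off the work surface, if the arm or the gripper's body presses on something with over 40 N, if the wrist force passes 120 N, or if a joint passes its speed limit or range.

### The arm

A 6-joint arm with a two-finger parallel gripper is mounted at the origin on the work surface. World frame = base frame: x ahead of the robot, y to its left, z up, the work surface at z = 0. Lengths are in m, angles in degrees, forces in N, time in s.
With the tool pointing down it reaches from about 0.25 to 0.725 m from the base axis. Payload 9.7 kg.
Tool frame: the origin (TCP) lies midway between the tips of the shut fingers; the grasp point (between the pads) lies bot.hold_point_z behind it (bot.hold_point_z is the distance from the TCP to the grasp point, in m); z points along the fingers, y is the line along which they close (so a half turn about z gives the same grasp; the last joint's range is limited). The gripper opens to 85 mm and grips with 20 to 120 N. Pads are 22 mm wide; open, the fingers measure 114 mm over their backs; the gripper's body (76 mm by 85 mm) begins 54 mm behind the grasp point. The pads swing forward as they close: fully open they stand 13 mm farther back than shut.
Start: joints at [-72.88, 4.979, 10.078, 95.1, 0, 90], TCP at [0.162, -0.526, 0.231] pointing down, gripper open.
Joint ranges: [-179.16, 179.16], [-48.56, 103.87], [-65.8, 70.77], [-126.05, 130.52], [-82.76, 87.17], [-180, 180]. Speed limits (degrees/s): [127.2, 127.2, 147.25, 180, 180, 180].

### API

Orientations are given as [roll, pitch, yaw] about the fixed x, y, z axes, in that order (R = Rz(yaw) Ry(pitch) Rx(roll)).
In Python, from workcell import bot, camera, camera_model, ticket gives the robot as it stands.
- The arm moves only by the tool send_rows, never from a script. Its argument "targets" is text: rows parted by semicolons, each of 5 numbers parted by spaces: the shift along the tool's x, y, z in mm, then the turn about the tool's z in degrees, then the closure in counts, from 0 (fully open) to 255 (shut). A call has 1 to 20 rows; each row is the pose to reach, as a shift and turn from the pose commanded when the call began, along the tool's axes at that moment; what a row does not reach only later rows make up. A row lasts 1/8 s, in which the tool goes at most 62.5 mm and 10.7 degrees, less where a joint would pass 70% of its speed; a pose out of reach is approached as far as the arm can. A call with a gripper value outside its range is refused whole. The fingers move at their own pace and stop on an object; "newtons" is the grip in N (left out, the last holds). Time passes only in rows, so rows that repeat a pose let the fingers close. It gives the time, the measured TCP pose, the force, the opening and the grip force at its end, in the units of the state.
- bot.get_obs(): the state, without advancing time (a new reading comes with each control period).
- camera(name): name is "scene" or "top"; returns the picture (480x640x3 uint8, blue, green, red); there is no depth.
- camera_model(name): a dict with "K" (3x3 intrinsics, pixels), "pose" (4x4, takes a point from camera to world coordinates). Camera axes: x right, y down, z forward; pixel columns grow to the right and rows downward; lengths in m; the calibration is good to about 2 mm. A picture is of the moment at which its call begins. camera_model takes no time and is no camera call.
- ticket.job_done(): hands the job in; it is judged then, once.
The state is a dict: "time": time; "q": joint angles; "qd": joint speeds; "joint_efforts": joint torques, N m; "ee_pos": TCP position; "tcp_rot": TCP orientation; "wrist_force": force on the tool from outside, world axes, zero at the start; "torque": the same for the moment, N m; "opening": finger opening in m; "grasp_force": force on a finger pad.
Only numpy, scipy, OpenCV 4.12 (cv2) and the standard library are available. Lean on these libraries where they do the work, as an engineer would, in place of code of your own. Each camera call takes 0.05 s, during which the arm holds its last target. There are 200 camera calls.

## Working session

There is one attempt and no reset: what is moved stays moved. The work goes in short steps, Python scripts to look and compute and a tool call to move; the robot and the scene stay as the last step left them, time stands still between calls to the robot, and variables do not carry over. Pictures are saved under pics/ and viewed, at most 10 in all, crops included, and the job is handed in when it is done.

Besides the shell and the picture viewer there is one more tool, called after "Call:" as name(argument=value, ...), one argument or row to a line, values as JSON. send_rows: Moves the arm, as the interface text tells. Its arguments: {"type":"object","properties":{"targets":{"type":"string"},"newtons":{"type":"number"}},"required":["targets"]}

```bash
mkdir -p pics; ls; python3 - <<'E'
from workcell import bot, camera, camera_model, ticket
import cv2
for n in("scene","top"):
    cv2.imwrite(f"pics/{n}0.png",camera(n)); m=camera_model(n); print(n,m["K"],m["pose"])
print(bot.get_obs(), bot.hold_point_z)
E
```

```text
pics
scene [[545.47347294   0.         319.75159629]
 [  0.         545.47347294 245.69843252]
 [  0.           0.           1.        ]] [[-0.49584939  0.54133219 -0.67903817  1.23695203]
 [ 0.86815078  0.32805126 -0.3724199   0.4120704 ]
 [ 0.02115645 -0.7741717  -0.63262199  0.75276709]
 [ 0.          0.          0.          1.        ]]
top [[602.09900481   0.         315.70850028]
 [  0.         602.09900481 243.40379718]
 [  0.           0.           1.        ]] [[-0.00625693 -0.99569811  0.09244523  0.42546493]
 [-0.99987705  0.00755872  0.01373832  0.03394788]
 [-0.01437798 -0.09234791 -0.99562299  1.35191512]
 [ 0.          0.          0.          1.        ]]
{'time': 0.1, 'q': array([-7.28780029e+01,  5.00583559e+00,  1.00395749e+01,  9.51003731e+01,
        1.79383650e-03,  9.00014040e+01]), 'qd': array([-0.03731701, -0.02599303, -0.00870816,  0.04398066, -0.03852909,
        0.03020689]), 'joint_efforts': array([-1.86926850e-04, -5.21559405e+01,  4.65654552e+01,  1.59873313e-02,
        7.33023796e-06, -1.25188623e-05]), 'ee_pos': array([ 0.16187042, -0.52541983,  0.23067945]), 'tcp_rot': array([-1.79933366e+02, -1.79220243e-03,  1.71205910e+01]), 'wrist_force': array([ 0.51900806,  0.68006899, -0.3177006 ]), 'torque': array([-0.01084345,  0.04377352, -0.05150381]), 'grasp_force': 0.0, 'opening': 0.0857070821228391} 0.0187
```

View pics/scene0.png

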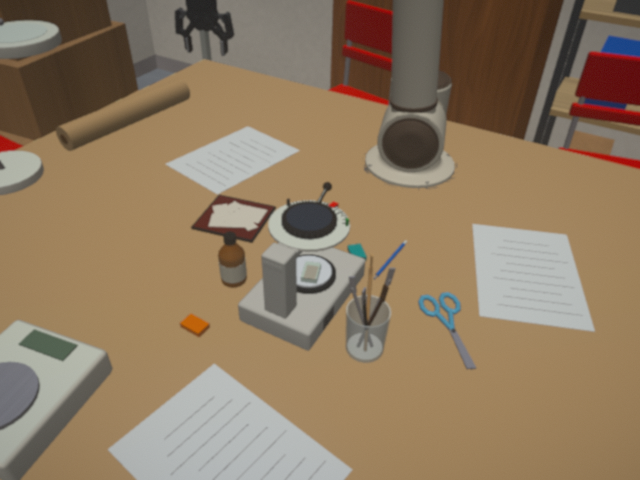

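View pics/top0.png

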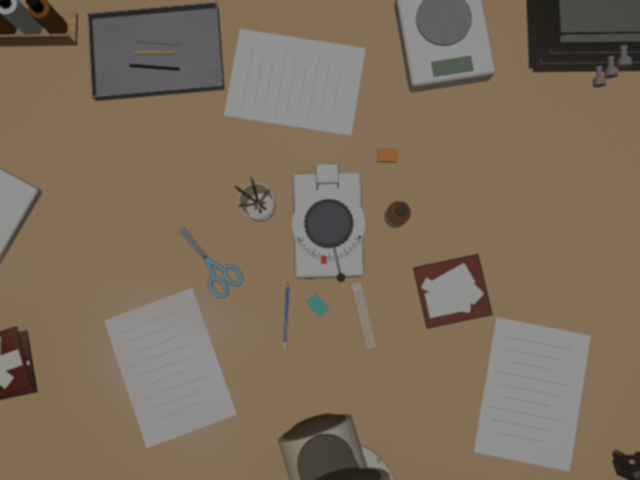

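The top view shows the polariscope ring at about (328,222), lever ball at (341,277) and red tab at (324,260). Possible mix-ups are:
- the black cap of the amber bottle (400,210)
- the black end stop on the scale
- the turquoise (317,305) and orange (387,155) look-alikes

The ball at the end of the blade from the ring is the one I want. I'll check it in a close crop.

```bash
cat > h.py <<'E'
import numpy as np, cv2
from workcell import bot, camera, camera_model, ticket
def ray(name,uv,z):
    m=camera_model(name);K=np.array(m["K"]);P=np.array(m["pose"])
    d=P[:3,:3]@np.linalg.solve(K,[uv[0],uv[1],1]);o=P[:3,3]
    return o+d*(z-o[2])/d[2]
def proj(name,p):
    m=camera_model(name);K=np.array(m["K"]);P=np.array(m["pose"])
    c=P[:3,:3].T@(np.array(p)-P[:3,3]);u=K@c;return u[:2]/u[2]
def crop(name,x,y,w,h,s,out):
    im=camera(name);c=cv2.resize(im[y:y+h,x:x+w],None,fx=s,fy=s,interpolation=cv2.INTER_CUBIC)
    c=cv2.convertScaleAbs(c,alpha=1.3,beta=15);cv2.imwrite(out,c);return im
E
python3 - <<'E'
from h import *
crop("top",275,160,110,130,4.6,"pics/c1.png")
E
```

```text
(no output)
```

View pics/c1.png

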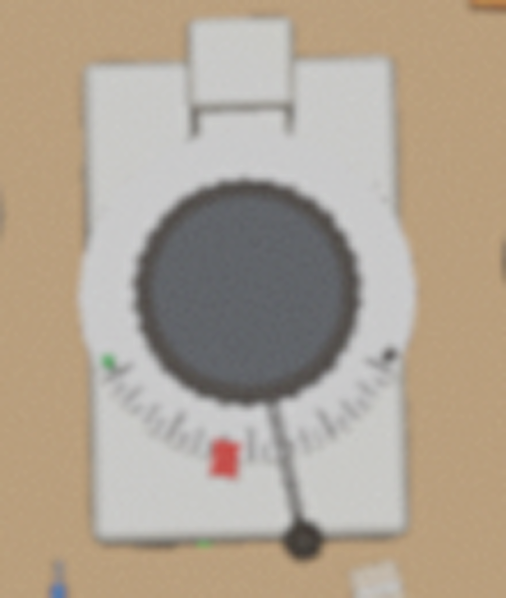

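The crop confirms it. The ring is at (247,291), the ball at (302,539) on the blade's end, the red tab at (225,458), the green stop at (109,362) and the black stop at (389,354). Next I'll measure these more finely.

```bash
cat >> h.py <<'E'
def cen(mask,box):
    x,y,w,h=box; m=mask[y:y+h,x:x+w].astype(float); ys,xs=np.mgrid[y:y+h,x:x+w]
    return np.array([(xs*m).sum(),(ys*m).sum()])/m.sum(), m.sum()
def meas(im,ballbox=(333,268,18,18)):
    f=im.astype(float);g=f.mean(2)
    red=np.clip(f[...,2]-f[...,1]-70,0,None); red[:250]=0
    r,n=cen(red,(300,250,60,20))
    ring=(g<110); ring=ring.astype(np.uint8)
    c=max(cv2.findContours(ring[190:256,295:365].copy(),0,1)[0],key=cv2.contourArea)
    h=cv2.convexHull(c)+np.array([295,190]); 
    (cx,cy),rad=cv2.minEnclosingCircle(h)
    b,nb=cen(np.clip(90-g,0,None),ballbox) if ballbox else (None,0)
    return r,np.array([cx,cy]),rad,b
E
python3 - <<'E'
from h import *
im=camera("top")
r,c,rad,b=meas(im);print(r,c,rad,b)
f=im.astype(float)
grn=np.clip(f[...,1]-f[...,2]-25,0,None);g,ng=cen(grn,(290,225,20,25))
bl=np.clip(110-f.mean(2),0,None);k,nk=cen(bl,(355,230,9,12))
print(g,ng,k,nk)
# ring circle by radial edge fit
gr=cv2.GaussianBlur(f.mean(2),(0,0),.6);pts=[]
c0=np.array([275+247/4.6,160+291/4.6])
for a in np.radians(np.arange(0,360,5)):
    if 60<np.degrees(a)<95: continue
    rr=np.arange(19,30,.25);xy=c0[:,None]+rr*np.array([[np.cos(a)],[np.sin(a)]])
    v=cv2.remap(gr.astype(np.float32),xy[0].astype(np.float32)[None],xy[1].astype(np.float32)[None],1)[0]
    i=np.argmax(np.diff(v));pts.append(xy[:,i])
(ce,ax,an)=cv2.fitEllipse(np.array(pts,np.float32));print("ring",ce,ax)
O=ray("top",ce,.192);B=ray("top",b,.188);R=ray("top",r,.180);G=ray("top",g,.182);Kk=ray("top",k,.182)
def A(P):d=P-O;return np.degrees(np.arctan2(d[1],d[0]))%360,np.hypot(*d[:2])
print("O",O,"ringdia",np.mean(ax)*(1.35-.19)/602)
for n,P in zip(("ball","red","green","black"),(B,R,G,Kk)):print(n,P.round(4),A(P))
print(np.degrees(np.arctan2(*(Kk-G)[[0,1]])))
# scene check
for P in (B,R,O): print(proj("scene",P))
E
```

```text
[323.53823529 259.24705882] [329. 227.] 28.861839294433594 [340.48004547 277.07501894]
[298.         238.07692308] 39.0 [359.30929791 237.0683112 ] 175.66666666666663
ring (328.31109619140625, 223.11221313476562) (48.65544509887695, 49.00677490234375)
O [0.57252135 0.02524985 0.192     ] ringdia 0.09409316877194022
ball [0.4679 0.0026 0.188 ] (np.float64(192.21856112760346), np.float64(0.10705080666412684))
red [0.5031 0.035  0.18  ] (np.float64(171.9639839580965), np.float64(0.07006953689926736))
green [0.5448 0.0846 0.182 ] (np.float64(115.01717925363393), np.float64(0.06552952889734653))
black [ 0.5459 -0.0351  0.182 ] (np.float64(246.16059780317204), np.float64(0.06595547188251777))
179.49541769631895
[327.09858105 185.75039425]
[333.06249701 203.46848505]
[309.28706    215.58520274]
```

```bash
cat >> h.py <<'E'
from scipy.spatial.transform import Rotation as Ro
O=np.array([.5725,.0252]); YAW0=0.6
def goto(phi,r,z,yaw,frm=None):
    """print tool shift (mm) & turn to polar phi deg, radius r about ring axis; from measured pose or frm=(x,y,z,yaw)"""
    if frm is None:
        o=bot.get_obs();p=o["ee_pos"];yw=o["tcp_rot"][2]
    else: p=np.array(frm[:3]);yw=frm[3]
    a=np.radians(phi);t=np.array([O[0]+r*np.cos(a),O[1]+r*np.sin(a),z])
    R=Ro.from_euler("xyz",[180,0,yw],degrees=True)
    d=R.inv().apply(t-p)*1000;print(f"phi {phi:.1f} z {z:.3f}: {d.round(1)} turn {(yw-yaw+180)%360-180:.1f} world {t.round(4)}")
E
python3 -c "
from h import *
goto(212,.108,.231,102,(.162,-.526,.231,17.12))"
```

```text
phi 212.0 z 0.231: [ 450.2 -378.2   -0. ] turn -84.9 world [ 0.4809 -0.032   0.231 ]
```

Call:
send_rows(
  targets="450 -378 0 -85 255;450 -378 0 -85 255;450 -378 0 -85 255;450 -378 0 -85 255;450 -378 0 -85 255;450 -378 0 -85 255;450 -378 0 -85 255;450 -378 0 -85 255;450 -378 0 -85 255;450 -378 0 -85 255;450 -378 0 -85 255;450 -378 0 -85 255;450 -378 0 -85 255;450 -378 0 -85 255;450 -378 0 -85 255;450 -378 0 -85 255",
  newtons=20,
)

```text
time: 2.2
ee_pos: [0.4806, -0.0321, 0.2313]
tcp_rot: [180.0, 0.0, 102.1]
wrist_force: [-0.6, 0.3, -0.3]
opening: -0.0004
grasp_force: 0.0
```

```bash
python3 - <<'E'
from h import *
crop("scene",220,130,180,150,4,"pics/s1.png")
goto(212,.108,.175,102)
print(bot.get_obs())
E
```

```text
phi 212.0 z 0.175: [-0.   0.3 56.3] turn 0.1 world [ 0.4809 -0.032   0.175 ]
{'time': 2.25, 'q': array([-3.81550291e+00, -4.35591359e+00,  7.06691616e-01,  9.50599045e+01,
        7.13262773e-04,  7.40792025e+01]), 'qd': array([ 0.21255635,  0.14147418,  0.09420485,  0.05405298,  0.05922083,
       -0.04901856]), 'joint_efforts': array([-9.47748986e-02, -4.17351365e+01,  4.64927101e+01,  4.05895058e-03,
       -2.49945777e-03, -1.17359326e-03]), 'ee_pos': array([ 0.48063589, -0.03205087,  0.2313268 ]), 'tcp_rot': array([1.79997207e+02, 5.49184074e-05, 1.02105295e+02]), 'wrist_force': array([ 0.0496413 ,  0.27973643, -0.01675991]), 'torque': array([-0.01605724,  0.01037871,  0.00856966]), 'grasp_force': 0.0, 'opening': 0.00013092636639812518}
```

View pics/s1.png

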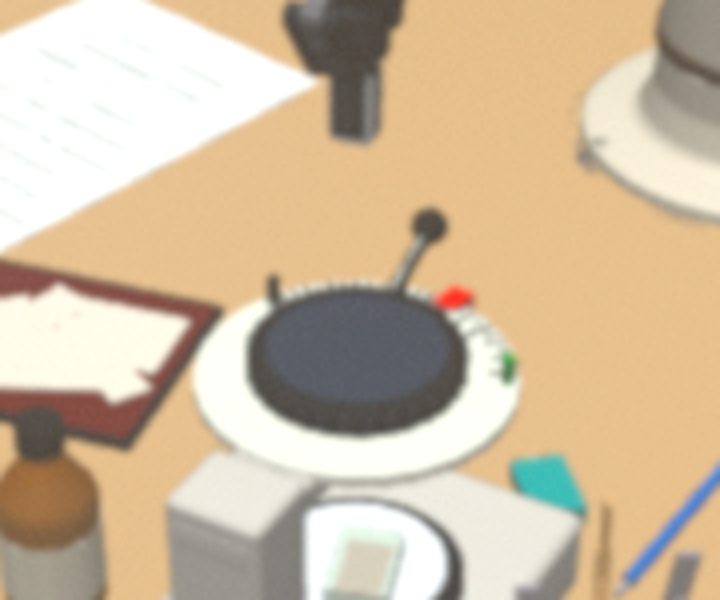

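The closed fingertips hang clear at crop (355,120), with the ball at (429,225) and free air between them. Next I'll lower and push along the arc.

```bash
python3 - <<'E'
from h import *
f=(.4806,-.0321,.2313,102.1)
goto(212,.11,.175,111,f)
for p in np.arange(209,151.9,-3): goto(p,.11,.175,p-101,f)
E
```

```text
phi 212.0 z 0.175: [-0.7 -1.6 56.3] turn -8.9 world [ 0.4792 -0.0331  0.175 ]
phi 209.0 z 0.175: [ 4.8 -3.4 56.3] turn -5.9 world [ 0.4763 -0.0281  0.175 ]
phi 206.0 z 0.175: [10.3 -4.9 56.3] turn -2.9 world [ 0.4736 -0.023   0.175 ]
phi 203.0 z 0.175: [16.  -6.1 56.3] turn 0.1 world [ 0.4712 -0.0178  0.175 ]
phi 200.0 z 0.175: [21.6 -7.1 56.3] turn 3.1 world [ 0.4691 -0.0124  0.175 ]
phi 197.0 z 0.175: [27.4 -7.7 56.3] turn 6.1 world [ 0.4673 -0.007   0.175 ]
phi 194.0 z 0.175: [33.1 -8.1 56.3] turn 9.1 world [ 0.4658 -0.0014  0.175 ]
phi 191.0 z 0.175: [38.9 -8.1 56.3] turn 12.1 world [0.4645 0.0042 0.175 ]
phi 188.0 z 0.175: [44.6 -7.8 56.3] turn 15.1 world [0.4636 0.0099 0.175 ]
phi 185.0 z 0.175: [50.4 -7.3 56.3] turn 18.1 world [0.4629 0.0156 0.175 ]
phi 182.0 z 0.175: [56.1 -6.4 56.3] turn 21.1 world [0.4626 0.0214 0.175 ]
phi 179.0 z 0.175: [61.7 -5.3 56.3] turn 24.1 world [0.4625 0.0271 0.175 ]
phi 176.0 z 0.175: [67.3 -3.8 56.3] turn 27.1 world [0.4628 0.0329 0.175 ]
phi 173.0 z 0.175: [72.8 -2.1 56.3] turn 30.1 world [0.4633 0.0386 0.175 ]
phi 170.0 z 0.175: [78.1 -0.  56.3] turn 33.1 world [0.4642 0.0443 0.175 ]
phi 167.0 z 0.175: [83.4  2.3 56.3] turn 36.1 world [0.4653 0.0499 0.175 ]
phi 164.0 z 0.175: [88.6  4.8 56.3] turn 39.1 world [0.4668 0.0555 0.175 ]
phi 161.0 z 0.175: [93.6  7.7 56.3] turn 42.1 world [0.4685 0.061  0.175 ]
phi 158.0 z 0.175: [98.4 10.8 56.3] turn 45.1 world [0.4705 0.0664 0.175 ]
phi 155.0 z 0.175: [103.1  14.1  56.3] turn 48.1 world [0.4728 0.0717 0.175 ]
phi 152.0 z 0.175: [107.6  17.7  56.3] turn 51.1 world [0.4754 0.0768 0.175 ]
```

Call:
send_rows(
  targets="-1 -2 20 -3 255;-1 -2 40 -6 255;-1 -2 56 -9 255;-1 -2 56 -9 255;5 -3 56 -6 255;10 -5 56 -3 255;13 -5.5 56 -1.5 255;16 -6 56 0 255;19 -6.6 56 1.5 255;21.6 -7.1 56 3 255;24.5 -7.4 56 4.5 255;27.4 -7.7 56 6 255;30.2 -7.9 56 7.5 255;33.1 -8.1 56 9 255;36 -8.1 56 10.5 255;38.9 -8.1 56 12 255;41.7 -8 56 13.5 255;44.6 -7.8 56 15 255;47.5 -7.6 56 16.5 255;50.4 -7.3 56 18 255",
)

```text
time: 4.75
ee_pos: [0.463, 0.016, 0.1753]
tcp_rot: [180.0, 0.0, 84.0]
wrist_force: [0.5, -0.5, 0.1]
opening: 0.0001
grasp_force: 0.6
```

```bash
python3 - <<'E'
from h import *
crop("scene",260,130,120,120,5,"pics/s2.png")
o=bot.get_obs();print(o["ee_pos"],o["tcp_rot"],o["wrist_force"])
f=(*o["ee_pos"],o["tcp_rot"][2])
for p in np.arange(182,130,-3): goto(p,.11,.175,p-101)
E
```

```text
[0.46293421 0.01625334 0.17528461] [-1.79998278e+02 -7.35853225e-03  8.39605660e+01] [ 0.3852665  -1.49554087  0.8231136 ]
phi 182.0 z 0.175: [ 5.  -0.9  0.3] turn 3.0 world [0.4626 0.0214 0.175 ]
phi 179.0 z 0.175: [10.8 -1.6  0.3] turn 6.0 world [0.4625 0.0271 0.175 ]
phi 176.0 z 0.175: [16.5 -1.9  0.3] turn 9.0 world [0.4628 0.0329 0.175 ]
phi 173.0 z 0.175: [22.3 -2.   0.3] turn 12.0 world [0.4633 0.0386 0.175 ]
phi 170.0 z 0.175: [28.  -1.7  0.3] turn 15.0 world [0.4642 0.0443 0.175 ]
phi 167.0 z 0.175: [33.8 -1.2  0.3] turn 18.0 world [0.4653 0.0499 0.175 ]
phi 164.0 z 0.175: [39.5 -0.3  0.3] turn 21.0 world [0.4668 0.0555 0.175 ]
phi 161.0 z 0.175: [45.1  0.8  0.3] turn 24.0 world [0.4685 0.061  0.175 ]
phi 158.0 z 0.175: [50.7  2.3  0.3] turn 27.0 world [0.4705 0.0664 0.175 ]
phi 155.0 z 0.175: [56.2  4.   0.3] turn 30.0 world [0.4728 0.0717 0.175 ]
phi 152.0 z 0.175: [61.6  6.   0.3] turn 33.0 world [0.4754 0.0768 0.175 ]
phi 149.0 z 0.175: [66.8  8.3  0.3] turn 36.0 world [0.4782 0.0819 0.175 ]
phi 146.0 z 0.175: [72.  10.9  0.3] turn 39.0 world [0.4813 0.0867 0.175 ]
phi 143.0 z 0.175: [77.  13.7  0.3] turn 42.0 world [0.4847 0.0914 0.175 ]
phi 140.0 z 0.175: [81.9 16.8  0.3] turn 45.0 world [0.4882 0.0959 0.175 ]
phi 137.0 z 0.175: [86.6 20.1  0.3] turn 48.0 world [0.4921 0.1002 0.175 ]
phi 134.0 z 0.175: [91.1 23.7  0.3] turn 51.0 world [0.4961 0.1043 0.175 ]
phi 131.0 z 0.175: [95.4 27.5  0.3] turn 54.0 world [0.5003 0.1082 0.175 ]
```

View pics/s2.png

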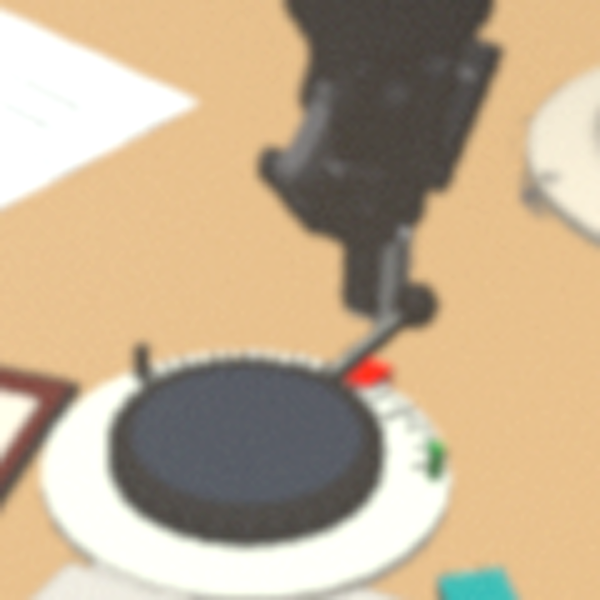

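The fingertips are touching the ball at crop (420,305), and the lever has swung to near the red tab at (368,372). I'll keep going.

Call:
send_rows(
  targets="5 -0.9 0 3 255;10.8 -1.6 0 6 255;16.5 -1.9 0 9 255;22.3 -2 0 12 255;28 -1.7 0 15 255;33.8 -1.2 0 18 255;39.5 -0.3 0 21 255;45.1 0.8 0 24 255;50.7 2.3 0 27 255;56.2 4 0 30 255;61.6 6 0 33 255;66.8 8.3 0 36 255;69.4 9.6 0 37.5 255;72 10.9 0 39 255;74.5 12.3 0 40.5 255;77 13.7 0 42 255;79.5 15.2 0 43.5 255;81.9 16.8 0 45 255",
)

```text
time: 7.05
ee_pos: [0.4882, 0.0957, 0.1753]
tcp_rot: [-180.0, 0.0, 39.0]
wrist_force: [-0.9, 0.4, 0.4]
opening: 0.0002
grasp_force: 0.7
```

```bash
python3 - <<'E'
from h import *
o=bot.get_obs();print(o["ee_pos"],o["tcp_rot"],o["wrist_force"])
for p in np.arange(139,128,-1): goto(p,.11,.175,p-101)
E
```

```text
[0.48818324 0.09574741 0.1752582 ] [-1.79996085e+02  1.55394783e-03  3.90243261e+01] [-0.89228741  0.43605209  0.39865584]
phi 139.0 z 0.175: [ 2.  -0.4  0.3] turn 1.0 world [0.4895 0.0974 0.175 ]
phi 138.0 z 0.175: [ 3.9 -0.8  0.3] turn 2.0 world [0.4908 0.0988 0.175 ]
phi 137.0 z 0.175: [ 5.8 -1.   0.3] turn 3.0 world [0.4921 0.1002 0.175 ]
phi 136.0 z 0.175: [ 7.7 -1.3  0.3] turn 4.0 world [0.4934 0.1016 0.175 ]
phi 135.0 z 0.175: [ 9.6 -1.5  0.3] turn 5.0 world [0.4947 0.103  0.175 ]
phi 134.0 z 0.175: [11.5 -1.7  0.3] turn 6.0 world [0.4961 0.1043 0.175 ]
phi 133.0 z 0.175: [13.5 -1.8  0.3] turn 7.0 world [0.4975 0.1056 0.175 ]
phi 132.0 z 0.175: [15.4 -2.   0.3] turn 8.0 world [0.4989 0.1069 0.175 ]
phi 131.0 z 0.175: [17.3 -2.   0.3] turn 9.0 world [0.5003 0.1082 0.175 ]
phi 130.0 z 0.175: [19.2 -2.1  0.3] turn 10.0 world [0.5018 0.1095 0.175 ]
phi 129.0 z 0.175: [21.1 -2.1  0.3] turn 11.0 world [0.5033 0.1107 0.175 ]
```

Call:
send_rows(
  targets="2 -0.4 0 1 255;3.9 -0.8 0 2 255;5.8 -1 0 3 255;7.7 -1.3 0 4 255;9.6 -1.5 0 5 255;11.5 -1.7 0 6 255;12.5 -1.7 0 6.5 255;13.5 -1.8 0 7 255;13.5 -1.8 0 7 255",
)

```text
time: 8.18
ee_pos: [0.4975, 0.1055, 0.1753]
tcp_rot: [180.0, -0.0, 32.1]
wrist_force: [-0.8, 0.4, -0.3]
opening: 0.0002
grasp_force: 0.3
```

Call:
send_rows(
  targets="0.5 0 0 0.3 255;1 0 0 0.5 255;1 0 0 0.5 255",
)

```text
time: 8.55
ee_pos: [0.4983, 0.106, 0.1753]
tcp_rot: [180.0, -0.0, 31.6]
wrist_force: [-1.4, 0.3, -1.0]
opening: -0.0
grasp_force: 0.5
```

Call:
send_rows(
  targets="0.5 0 0 0.3 255;1 0 0 0.5 255;1 0 0 0.5 255",
)

```text
time: 8.93
ee_pos: [0.4992, 0.1066, 0.1753]
tcp_rot: [180.0, -0.0, 31.1]
wrist_force: [-0.7, -0.4, -0.1]
opening: 0.0001
grasp_force: 0.5
```

```bash
python3 - <<'E'
from h import *
o=bot.get_obs();print(o["ee_pos"],o["tcp_rot"],o["wrist_force"])
f=[]
for i in range(5): crop("scene",290,160,100,100,6,"pics/s3.png"); f.append(bot.get_obs()["wrist_force"])
print(np.array(f).round(2))
E
```

```text
[0.49916939 0.10657532 0.17529028] [ 1.79997887e+02 -2.76835487e-03  3.11161175e+01] [-0.73657049 -0.44024564 -0.07456131]
[[-1.3   0.94  0.12]
 [-0.97  0.12  0.98]
 [-0.97  0.79 -0.54]
 [-1.35 -0.46  0.05]
 [-0.83 -0.2  -1.26]]
```

View pics/s3.png

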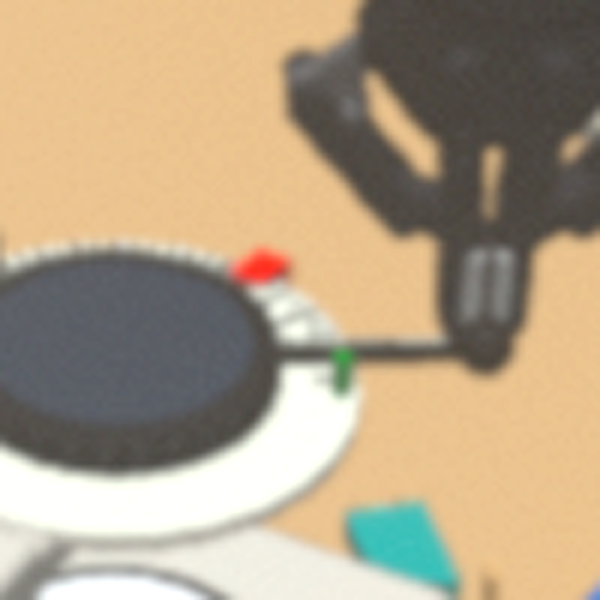

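The lever is almost at the green stop at crop (343,368), and the force is still only the free-running ~1 N. I'll creep in until it rises.

Call:
send_rows(
  targets="0.5 0 0 0.2 255;1 0 0 0.5 255;1 0 0 0.5 255",
)

```text
time: 9.55
ee_pos: [0.5, 0.1071, 0.1753]
tcp_rot: [-180.0, -0.0, 30.6]
wrist_force: [-0.9, 1.5, 0.7]
opening: 0.0001
grasp_force: 0.5
```

Call:
send_rows(
  targets="0.5 0 0 0.2 255;1 0 0 0.5 255;1 0 0 0.5 255",
)

```text
time: 9.93
ee_pos: [0.5009, 0.1076, 0.1753]
tcp_rot: [180.0, -0.0, 30.1]
wrist_force: [-1.3, -0.3, 0.4]
opening: -0.0003
grasp_force: 0.5
```

Call:
send_rows(
  targets="0.3 0 0 0 255;0.6 0 0 0 255;0.6 0 0 0 255",
)

```text
time: 10.3
ee_pos: [0.5014, 0.1079, 0.1753]
tcp_rot: [-180.0, -0.0, 30.1]
wrist_force: [-0.8, 0.0, -0.2]
opening: -0.0003
grasp_force: 0.5
```

Call:
send_rows(
  targets="0.4 0 0 0 255;0.8 0 0 0 255;0.8 0 0 0 255",
)

```text
time: 10.68
ee_pos: [0.5021, 0.1083, 0.1753]
tcp_rot: [-180.0, -0.0, 30.1]
wrist_force: [-1.8, 0.0, -0.4]
opening: -0.0002
grasp_force: 0.5
```

Call:
send_rows(
  targets="0.4 0 0 0 255;0.8 0 0 0 255;0.8 0 0 0 255",
)

```text
time: 11.05
ee_pos: [0.5024, 0.1085, 0.1752]
tcp_rot: [-180.0, 0.0, 30.1]
wrist_force: [-4.9, -1.3, 0.9]
opening: -0.0
grasp_force: 2.6
```

Call:
send_rows(
  targets="0.4 0 0 0 255;0.8 0 0 0 255;0.8 0 0 0 255",
)

```text
time: 11.42
ee_pos: [0.5026, 0.1087, 0.1752]
tcp_rot: [-180.0, 0.1, 30.1]
wrist_force: [-7.9, -2.9, 2.0]
opening: 0.0
grasp_force: 4.1
```

That's firm contact with the stop at about 8 N, with no shove. I'll back off, lift over the ball and look.

Call:
send_rows(
  targets="-3 0 0 0 255;-8 0 0 0 255;-14 0 0 0 255;-14 0 -20 0 255;-14 0 -50 0 255;-14 0 -60 0 255;-80 0 -60 0 255;-80 0 -60 0 255;-80 0 -60 0 255",
)

```text
time: 12.55
ee_pos: [0.4343, 0.0688, 0.2352]
tcp_rot: [180.0, -0.1, 30.1]
wrist_force: [-0.6, -0.8, 0.6]
opening: 0.0002
grasp_force: 0.0
```

```bash
python3 - <<'E'
from h import *
crop("top",250,180,120,110,6,"pics/t2.png")
o=bot.get_obs();f=(*o["ee_pos"],o["tcp_rot"][2]);print(f,o["wrist_force"])
goto(103,.11,.235,30);goto(103,.11,.175,30)
print(ray("top",(258,205),.05), ray("top",(262,207),0))
E
```

```text
(np.float64(0.4346367245338483), np.float64(0.06906408071798513), np.float64(0.23511651933168415), np.float64(30.112304042192587)) [-0.73449079  0.3902687   0.40215673]
phi 103.0 z 0.235: [1.296e+02 2.000e+00 1.000e-01] turn 0.1 world [0.5478 0.1324 0.235 ]
phi 103.0 z 0.175: [129.6   2.   60.1] turn 0.1 world [0.5478 0.1324 0.175 ]
[0.63168612 0.17764716 0.05      ] [0.63493988 0.17405719 0.        ]
```

View pics/t2.png

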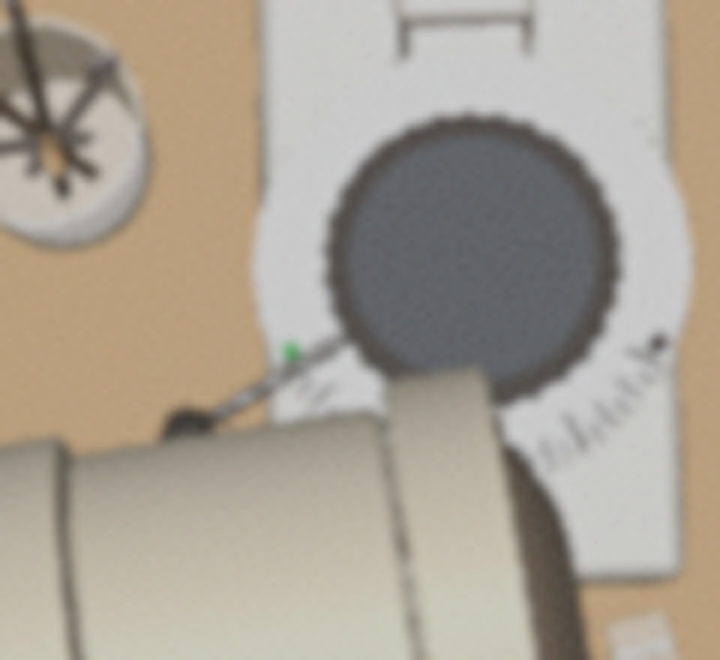

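The lever (ball at crop (187,425)) rests against the green stop (291,352), and the cup is well clear. I'll go over the ball and down on its far side.

Call:
send_rows(
  targets="40 1 0 0 255;85 1.5 0 0 255;130 2 0 0 255;130 2 0 0 255;130 2 0 0 255;130 2 20 0 255;130 2 40 0 255;130 2 60 0 255;130 2 60 0 255",
)

```text
time: 13.72
ee_pos: [0.5466, 0.132, 0.1746]
tcp_rot: [-180.0, 0.1, 30.1]
wrist_force: [0.6, -0.4, 0.5]
opening: 0.0003
grasp_force: 0.0
```

```bash
python3 - <<'E'
from h import *
o=bot.get_obs();f=(*o["ee_pos"],o["tcp_rot"][2]);print(f,o["wrist_force"])
for p in list(range(105,116,2))+list(range(118,149,3)): goto(p,.11,.175,max(p-80,30),f)
E
```

```text
(np.float64(0.5466204134454882), np.float64(0.13197982067645828), np.float64(0.17456920969650758), np.float64(30.103519730340704)) [ 0.64259491 -0.40538124  0.49369229]
phi 105.0 z 0.175: [-2.5 -0.8 -0.4] turn 0.1 world [0.544  0.1315 0.175 ]
phi 107.0 z 0.175: [-6.2 -1.8 -0.4] turn 0.1 world [0.5403 0.1304 0.175 ]
phi 109.0 z 0.175: [-10.   -2.6  -0.4] turn 0.1 world [0.5367 0.1292 0.175 ]
phi 111.0 z 0.175: [-13.8  -3.3  -0.4] turn -0.9 world [0.5331 0.1279 0.175 ]
phi 113.0 z 0.175: [-17.6  -3.8  -0.4] turn -2.9 world [0.5295 0.1265 0.175 ]
phi 115.0 z 0.175: [-21.4  -4.2  -0.4] turn -4.9 world [0.526  0.1249 0.175 ]
phi 118.0 z 0.175: [-27.1  -4.6  -0.4] turn -7.9 world [0.5209 0.1223 0.175 ]
phi 121.0 z 0.175: [-32.9  -4.6  -0.4] turn -10.9 world [0.5158 0.1195 0.175 ]
phi 124.0 z 0.175: [-38.6  -4.4  -0.4] turn -13.9 world [0.511  0.1164 0.175 ]
phi 127.0 z 0.175: [-44.4  -3.8  -0.4] turn -16.9 world [0.5063 0.113  0.175 ]
phi 130.0 z 0.175: [-50.1  -3.   -0.4] turn -19.9 world [0.5018 0.1095 0.175 ]
phi 133.0 z 0.175: [-55.7  -1.9  -0.4] turn -22.9 world [0.4975 0.1056 0.175 ]
phi 136.0 z 0.175: [-61.3  -0.4  -0.4] turn -25.9 world [0.4934 0.1016 0.175 ]
phi 139.0 z 0.175: [-66.8   1.3  -0.4] turn -28.9 world [0.4895 0.0974 0.175 ]
phi 142.0 z 0.175: [-72.2   3.3  -0.4] turn -31.9 world [0.4858 0.0929 0.175 ]
phi 145.0 z 0.175: [-77.5   5.6  -0.4] turn -34.9 world [0.4824 0.0883 0.175 ]
phi 148.0 z 0.175: [-82.6   8.1  -0.4] turn -37.9 world [0.4792 0.0835 0.175 ]
```

Call:
send_rows(
  targets="-2.5 -0.8 0 0 255;-6.2 -1.8 0 0 255;-10 -2.6 0 0 255;-13.8 -3.3 0 -1 255;-17.6 -3.8 0 -3 255;-21.4 -4.2 0 -5 255;-27.1 -4.6 0 -8 255;-32.9 -4.6 0 -11 255;-38.6 -4.4 0 -14 255;-44.4 -3.8 0 -17 255;-50.1 -3 0 -20 255;-55.7 -1.9 0 -23 255;-61.3 -0.4 0 -26 255;-66.8 1.3 0 -29 255;-72.2 3.3 0 -32 255;-75 4.4 0 -33.5 255;-77.5 5.6 0 -35 255;-80 6.8 0 -36.5 255;-82.6 8.1 0 -38 255;-82.6 8.1 0 -38 255",
)

```text
time: 16.23
ee_pos: [0.4801, 0.0838, 0.1753]
tcp_rot: [-180.0, 0.0, 68.1]
wrist_force: [0.7, -0.1, -0.6]
opening: -0.0
grasp_force: 0.0
```

```bash
python3 - <<'E'
from h import *
o=bot.get_obs();f=(*o["ee_pos"],o["tcp_rot"][2]);print(f,o["wrist_force"])
d=np.array(f[:2])-O;print(np.degrees(np.arctan2(d[1],d[0])),np.hypot(*d))
im=crop("scene",270,130,120,120,5,"pics/s4.png")
for a in (156,158,160): print(a,proj("scene",[O[0]+.108*np.cos(np.radians(a)),O[1]+.108*np.sin(np.radians(a)),.188]))
E
```

```text
(np.float64(0.480149933989738), np.float64(0.08379974801223546), np.float64(0.17528014043457316), np.float64(68.13149494795668)) [ 0.68350264 -0.06080242 -0.63006523]
147.60326687997505 0.10937305499617923
156 [357.11501152 197.6454603 ]
158 [355.79174739 196.70489914]
160 [354.42081684 195.79241813]
```

View pics/s4.png

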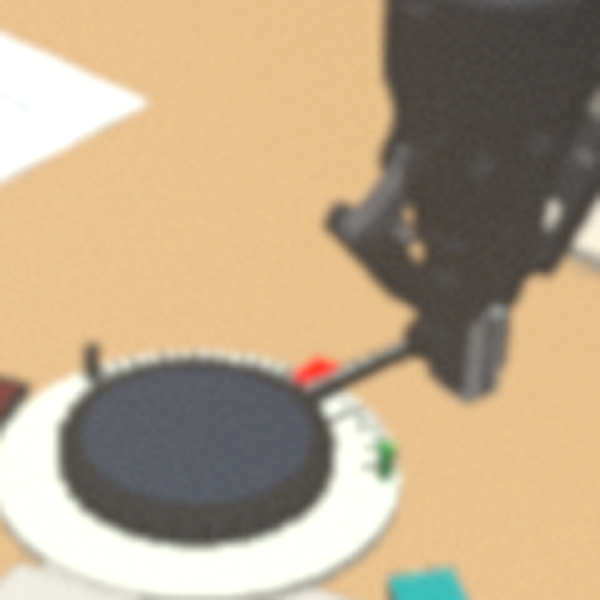

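The finger is behind the ball at crop (425,330), and the blade is just short of the tab at (315,370). I'll retract left to measure the angle cleanly.

Call:
send_rows(
  targets="5 0 0 0 255;15 0 0 0 255;25 0 0 0 255;30 0 -30 0 255;30 0 -60 0 255;80 -20 -60 0 255;130 -40 -60 0 255;180 -60 -60 0 255;220 -80 -60 0 255;220 -80 -60 0 255;220 -80 -60 0 255",
)

```text
time: 17.65
ee_pos: [0.4879, 0.3182, 0.235]
tcp_rot: [-180.0, 0.0, 68.2]
wrist_force: [-0.2, 0.1, 0.1]
opening: -0.0001
grasp_force: 0.0
```

```bash
cat >> h.py <<'E'
def state(n=6):
    f=np.mean([camera("top").astype(float) for _ in range(n)],0);g=f.mean(2)
    gr=cv2.GaussianBlur(g,(0,0),.6).astype(np.float32);c=np.array([328.3,223.1]);
    pts=[]
    def s(xy):return cv2.remap(gr,xy[0].astype(np.float32)[None],xy[1].astype(np.float32)[None],1)[0]
    for a in np.radians(np.arange(0,360,4)):
        if 45<np.degrees(a)<140: continue
        rr=np.arange(19,30,.25);xy=c[:,None]+rr*np.array([[np.cos(a)],[np.sin(a)]])
        v=s(xy);pts.append(xy[:,np.argmax(np.diff(v))])
    ce=np.array(cv2.fitEllipse(np.array(pts,np.float32))[0]);Oc=ray("top",ce,.192)[:2]
    red=np.clip(f[...,2]-f[...,1]-60,0,None);r,_=cen(red,(305,248,45,24));R=ray("top",r,.180)[:2]
    out={"O":Oc}
    # blade & ball: angle of darkest profile at given radii/heights
    def dark(rad,z,lo=112,hi=205):
        A=np.arange(lo,hi,.25);xy=np.array([proj("top",[Oc[0]+rad*np.cos(np.radians(a)),Oc[1]+rad*np.sin(np.radians(a)),z]) for a in A]).T
        v=s(xy);i=np.argmin(v);w=np.clip((v[i]+.5*(np.median(v)-v[i]))-v,0,None)*(abs(A-A[i])<8);return (A*w).sum()/w.sum(),v[i]
    for rad in (.088,.092,.096):out[f"blade{rad}"]=dark(rad,.190)
    for rad in (.104,.108,.112):out[f"ball{rad}"]=dark(rad,.190 if rad<.1 else .188)
    a=R-Oc;out["red"]=(np.degrees(np.arctan2(a[1],a[0]))%360,np.hypot(*a))
    return f,out
E
python3 - <<'E'
from h import *
f,o=state()
for k,v in o.items():print(k,np.round(v,4))
c=cv2.resize(f[200:290,285:375].astype(np.uint8),None,fx=6.5,fy=6.5,interpolation=cv2.INTER_CUBIC)
cv2.imwrite("pics/t3.png",cv2.convertScaleAbs(c,alpha=1.3,beta=15))
E
```

```text
O [0.5727 0.0254]
blade0.088 [158.8494  99.7069]
blade0.092 [158.8257 104.6598]
blade0.096 [158.8879  88.0242]
ball0.104 [158.8893  40.0916]
ball0.108 [159.2006  39.0614]
ball0.112 [158.8702  41.1131]
red [1.720451e+02 7.020000e-02]
```

View pics/t3.png

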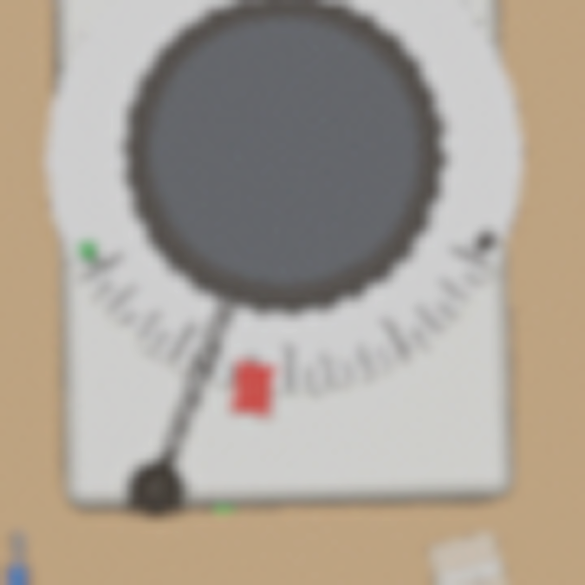

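The ball is at crop (155,487), with the lever at 158.9° and the tab at (252,388), 172.05°. That leaves 13.1° to go, with a finger-to-lever offset of 11.3°.

```bash
python3 - <<'E'
from h import *
o=bot.get_obs();f=(*o["ee_pos"],o["tcp_rot"][2]);print(f)
goto(132,.1094,.235,58,f);goto(132,.1094,.175,58,f)
for p in (137,142,145,147,149,151,153,154,155,156,157,158,159,159.5,160,160.4): goto(p,.1094,.175,p-79.2,f)
E
```

```text
(np.float64(0.4882999449428407), np.float64(0.3172124721876069), np.float64(0.23559032326002755), np.float64(68.05055419203201))
phi 132.0 z 0.235: [-191.3   89.     0.6] turn 10.1 world [0.4993 0.1065 0.235 ]
phi 132.0 z 0.175: [-191.3   89.    60.6] turn 10.1 world [0.4993 0.1065 0.175 ]
phi 137.0 z 0.175: [-200.1   85.1   60.6] turn 10.3 world [0.4925 0.0998 0.175 ]
phi 142.0 z 0.175: [-209.1   82.1   60.6] turn 5.3 world [0.4863 0.0926 0.175 ]
phi 145.0 z 0.175: [-214.7   80.7   60.6] turn 2.3 world [0.4829 0.0879 0.175 ]
phi 147.0 z 0.175: [-218.4   79.9   60.6] turn 0.3 world [0.4807 0.0848 0.175 ]
phi 149.0 z 0.175: [-222.2   79.2   60.6] turn -1.7 world [0.4787 0.0815 0.175 ]
phi 151.0 z 0.175: [-225.9   78.7   60.6] turn -3.7 world [0.4768 0.0782 0.175 ]
phi 153.0 z 0.175: [-229.7   78.3   60.6] turn -5.7 world [0.475  0.0749 0.175 ]
phi 154.0 z 0.175: [-231.6   78.1   60.6] turn -6.7 world [0.4742 0.0732 0.175 ]
phi 155.0 z 0.175: [-233.6   78.    60.6] turn -7.7 world [0.4733 0.0714 0.175 ]
phi 156.0 z 0.175: [-235.5   77.9   60.6] turn -8.7 world [0.4726 0.0697 0.175 ]
phi 157.0 z 0.175: [-237.4   77.9   60.6] turn -9.7 world [0.4718 0.0679 0.175 ]
phi 158.0 z 0.175: [-239.3   77.8   60.6] turn -10.7 world [0.4711 0.0662 0.175 ]
phi 159.0 z 0.175: [-241.2   77.9   60.6] turn -11.7 world [0.4704 0.0644 0.175 ]
phi 159.5 z 0.175: [-242.1   77.9   60.6] turn -12.2 world [0.47   0.0635 0.175 ]
phi 160.0 z 0.175: [-243.1   77.9   60.6] turn -12.7 world [0.4697 0.0626 0.175 ]
phi 160.4 z 0.175: [-243.9   77.9   60.6] turn -13.1 world [0.4694 0.0619 0.175 ]
```

Call:
send_rows(
  targets="-50 25 0 3 255;-100 50 0 6 255;-150 75 0 9 255;-191 89 0 10 255;-191 89 0 10 255;-191 89 30 10 255;-191 89 60 10 255;-191 89 60 10 255;-200 85 60 10 255;-209 82 60 5 255;-214.7 80.7 60 2 255;-218.4 79.9 60 0 255;-222.2 79.2 60 -2 255;-225.9 78.7 60 -4 255;-229.7 78.3 60 -6 255;-231.6 78.1 60 -7 255;-233.6 78 60 -8 255;-235.5 77.9 60 -9 255;-237.4 77.9 60 -10 255;-237.4 77.9 60 -10 255",
)

```text
time: 20.45
ee_pos: [0.4718, 0.0685, 0.1752]
tcp_rot: [-180.0, 0.0, 78.1]
wrist_force: [-0.1, -0.3, -0.2]
opening: -0.0
grasp_force: 0.2
```

```bash
python3 - <<'E'
from h import *
P=[];
for i in range(5): camera("top");o=bot.get_obs();P.append([*o["ee_pos"],o["tcp_rot"][2]])
f=np.mean(P,0);d=f[:2]-O;print(f,np.degrees(np.arctan2(d[1],d[0])),np.hypot(*d))
for p in (158,159,160,160.6): goto(p,.1094,.175,p-79.2,f)
E
```

```text
[4.71748431e-01 6.85366594e-02 1.75124323e-01 7.81061730e+01] 156.7258236214956 0.10967654590956706
phi 158.0 z 0.175: [-2.4 -0.2  0.1] turn -0.7 world [0.4711 0.0662 0.175 ]
phi 159.0 z 0.175: [-4.3 -0.5  0.1] turn -1.7 world [0.4704 0.0644 0.175 ]
phi 160.0 z 0.175: [-6.2 -0.8  0.1] turn -2.7 world [0.4697 0.0626 0.175 ]
phi 160.6 z 0.175: [-7.4 -0.9  0.1] turn -3.3 world [0.4693 0.0615 0.175 ]
```

Push to 160.4 slowly, then retract left to measure.

Call:
send_rows(
  targets="-1.2 -0.1 0 -0.4 255;-2.4 -0.2 0 -0.8 255;-3.4 -0.4 0 -1.3 255;-4.3 -0.5 0 -1.8 255;-5.2 -0.6 0 -2.2 255;-6.2 -0.8 0 -2.8 255;-7 -0.9 0 -3.2 255;-7 -0.9 0 -3.2 255;-7 -0.9 0 -3.2 255",
)

```text
time: 21.82
ee_pos: [0.4696, 0.0619, 0.1754]
tcp_rot: [180.0, 0.0, 81.3]
wrist_force: [-0.1, 0.1, -0.9]
opening: -0.0005
grasp_force: 0.2
```

Call:
send_rows(
  targets="3 0 0 0 255;10 0 0 0 255;20 0 0 0 255;30 0 -30 0 255;30 0 -60 0 255;80 -20 -60 0 255;130 -40 -60 0 255;180 -60 -60 0 255;220 -80 -60 0 255;220 -80 -60 0 255;220 -80 -60 0 255",
)

```text
time: 23.2
ee_pos: [0.4235, 0.2917, 0.2352]
tcp_rot: [-180.0, 0.0, 81.4]
wrist_force: [0.8, -0.8, 0.1]
opening: -0.0
grasp_force: 0.0
```

```bash
python3 - <<'E'
from h import *
f,o=state()
for k,v in o.items():print(k,np.round(v,4))
np.save("f.npy",f)
c=cv2.resize(f[200:290,285:375].astype(np.uint8),None,fx=6.5,fy=6.5,interpolation=cv2.INTER_CUBIC)
cv2.imwrite("pics/t4.png",cv2.convertScaleAbs(c,alpha=1.3,beta=15))
E
```

```text
O [0.5727 0.0254]
blade0.088 [171.2902 100.835 ]
blade0.092 [171.1903 103.3354]
blade0.096 [171.329   89.8404]
ball0.104 [171.4128  41.078 ]
ball0.108 [171.1731  40.4766]
ball0.112 [171.205   42.9068]
red [1.744982e+02 7.120000e-02]
```

View pics/t4.png

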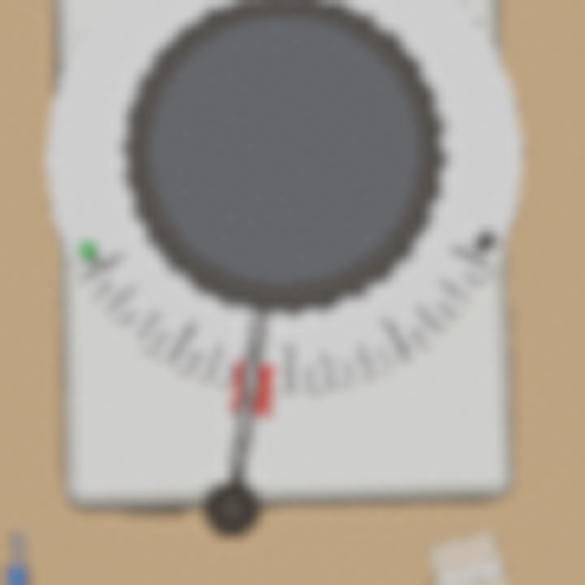

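The blade lies over the tab at crop (250,390) but is 0.8° short: 171.27° against 172.05°. One small nudge of about 1.4 mm should finish it.

```bash
python3 - <<'E'
from h import *
P=[]
for i in range(5): camera("scene");o=bot.get_obs();P.append([*o["ee_pos"],o["tcp_rot"][2]])
f=np.mean(P,0);print(f)
goto(148,.1094,.235,80,f);goto(148,.1094,.175,80,f)
for p in (152,156,158,159,160,160.4,161.15): goto(p,.1094,.175,min(82,p-79.2+2),f)
E
```

```text
[ 0.42386171  0.29113062  0.23535859 81.27446691]
phi 148.0 z 0.235: [-197.1   86.8    0.4] turn 1.3 world [0.4797 0.0832 0.235 ]
phi 148.0 z 0.175: [-197.1   86.8   60.4] turn 1.3 world [0.4797 0.0832 0.175 ]
phi 152.0 z 0.175: [-204.2   84.    60.4] turn 6.5 world [0.4759 0.0766 0.175 ]
phi 156.0 z 0.175: [-211.5   81.7   60.4] turn 2.5 world [0.4726 0.0697 0.175 ]
phi 158.0 z 0.175: [-215.2   80.8   60.4] turn 0.5 world [0.4711 0.0662 0.175 ]
phi 159.0 z 0.175: [-217.    80.4   60.4] turn -0.5 world [0.4704 0.0644 0.175 ]
phi 160.0 z 0.175: [-218.9   80.    60.4] turn -0.7 world [0.4697 0.0626 0.175 ]
phi 160.4 z 0.175: [-219.7   79.8   60.4] turn -0.7 world [0.4694 0.0619 0.175 ]
phi 161.2 z 0.175: [-221.1   79.6   60.4] turn -0.7 world [0.469  0.0605 0.175 ]
```

Call:
send_rows(
  targets="-50 25 0 0 255;-100 50 0 0 255;-150 75 0 0 255;-197 87 0 0 255;-197 87 0 0 255;-197 87 30 0 255;-197 87 60 0 255;-197 87 60 0 255;-204 84 60 0 255;-208 82.8 60 0 255;-211.5 81.7 60 0 255;-215.2 80.8 60 0 255;-217 80.4 60 -0.5 255;-217.9 80.2 60 -0.7 255;-217.9 80.2 60 -0.7 255;-217.9 80.2 60 -0.7 255",
)

```text
time: 25.75
ee_pos: [0.4701, 0.0641, 0.1752]
tcp_rot: [-180.0, 0.0, 82.0]
wrist_force: [-0.4, 0.1, 0.1]
opening: 0.0001
grasp_force: 0.0
```

```bash
python3 - <<'E'
from h import *
P=[]
for i in range(5): camera("top");o=bot.get_obs();P.append([*o["ee_pos"],o["tcp_rot"][2]])
f=np.mean(P,0);d=f[:2]-O;print(f,np.degrees(np.arctan2(d[1],d[0])),np.hypot(*d))
for p in (160.4,161.15): goto(p,.1094,.175,82,f)
E
```

```text
[4.70057997e-01 6.40643040e-02 1.75247963e-01 8.20235321e+01] 159.22432634815644 0.10956640920038244
phi 160.4 z 0.175: [-2.2 -0.3  0.2] turn 0.0 world [0.4694 0.0619 0.175 ]
phi 161.2 z 0.175: [-3.6 -0.6  0.2] turn 0.0 world [0.469  0.0605 0.175 ]
```

Call:
send_rows(
  targets="-1 -0.1 0 0 255;-2 -0.3 0 0 255;-2.6 -0.4 0 0 255;-3.2 -0.5 0 0 255;-3.6 -0.6 0 0 255;-3.6 -0.6 0 0 255;-3.6 -0.6 0 0 255",
)

```text
time: 26.88
ee_pos: [0.469, 0.0605, 0.1753]
tcp_rot: [180.0, 0.0, 82.0]
wrist_force: [1.1, 1.4, -0.5]
opening: 0.0
grasp_force: 0.4
```

Call:
send_rows(
  targets="3 0 0 0 255;10 0 0 0 255;20 0 0 0 255;30 0 -30 0 255;30 0 -60 0 255;80 -20 -60 0 255;130 -40 -60 0 255;180 -60 -60 0 255;220 -80 -60 0 255;220 -80 -60 0 255;220 -80 -60 0 255",
)

```text
time: 28.25
ee_pos: [0.4201, 0.2897, 0.2352]
tcp_rot: [-180.0, 0.0, 82.1]
wrist_force: [0.3, 0.8, 0.7]
opening: -0.0001
grasp_force: 0.0
```

```bash
python3 - <<'E'
from h import *
f,o=state(10)
for k,v in o.items():print(k,np.round(v,4))
# red left/right of blade near r=71 (rows)
red=np.clip(f[...,2]-f[...,1]-20,0,None)
print(red[255:265,317:331].astype(int))
E
```

```text
O [0.5726 0.0253]
blade0.088 [171.8609 108.6156]
blade0.092 [171.9518 103.7774]
blade0.096 [171.9115  88.8555]
ball0.104 [172.0981  41.4728]
ball0.108 [171.7511  40.4954]
ball0.112 [171.8279  43.6784]
red [1.745119e+02 7.250000e-02]
[[ 0  0  0  0  1  8  0  0  0  0  0  0  0  0]
 [ 0  0  0  0 18 29  6  0 10 17  0  0  0  0]
 [ 0  0  0  0 29 38  7  0 28 32  5  0  0  0]
 [ 0  0  0  0 33 33  1  0 34 31  0  0  0  0]
 [ 0  0  0  1 31 24  0  0 38 30  0  0  0  0]
 [ 0  0  0  3 29 19  0  2 41 30  0  0  0  0]
 [ 0  0  0  7 33 19  0  6 42 27  0  0  0  0]
 [ 0  0  0  8 31 13  0  8 38 22  0  0  0  0]
 [ 0  0  0  0 10  0  0  3 22 10  0  0  0  0]
 [ 0  0  0  0  0  0  0  0  0  0  0  0  0  0]]
```

The lever is at 171.9° against the tab's 172.05°, with red showing about equally on both sides of the blade. The hand is clear, so I'll hand in.

```bash
python3 -c "
from workcell import ticket
print(ticket.job_done())"
```

```text
the job is handed in; nothing more can be done
None
```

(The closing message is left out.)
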